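# Dark zero, then hold the photometer shutter open at the index

## Task

Take a reading on the bench photometer. First take its dark zero, shutter still closed: twist the spring-return selector (the bar-shaped grip) clockwise to its stop, then let go so that it springs back. Then pull the spring-closed shutter slide out by its upright handle until the slide's pointer meets the line on the small brass index rider, and finish still holding it there; leave the other things on the bench where they are.

Things in the scene. Friction and masses are not known exactly. Their poses are not given: they have to be found in the camera images.
- photometer: Fixed white instrument, 200 mm (x) by 320 mm (y). Origin: centre of underside; x away from its front, y to its left, z up. Left (y +30 to +160): detector housing, top z 125, black sample cap on it at x +30, y +100 (42 mm dia, top z 159). Right: open deck at z 55 with selector (front), shutter slide, and scale rail with index rider (rear). Locked round gain dial at x -60, y 0 (28 mm dia, top z 71): leave it.
- selector_grip (a point): On the selector's vertical axis at gripping height, z 84 mm; photometer x -60, y -85. The selector is a black bar grip 44 mm long, 12 wide, z 67 to 95, on a round steel bezel (40 mm dia, top z 61). The bar lies along the point's x axis, which at rest is the photometer's x axis.
- selector (a joint): Angle of the selector, rad: 0 at rest, grows clockwise seen from above to the stop at 0.8; a spring (0.03 N m at rest, 0.13 N m at the stop) turns it back to 0 when let go.
- shutter_handle (a point): Centre of the shutter handle at gripping height, z 91 mm: an upright black block 34 mm (photometer x) by 14 mm (photometer y, the travel), z 70 to 109, on a plate 34 by 30 mm with top at z 70.5. Closed, it is at photometer x +30, y -35, 65 mm from the detector housing's wall. Axes parallel to the photometer's.
- shutter_pointer (a point): Tip of the steel pointer on the slide, at z 69 mm, which sticks out 36 mm to photometer +x of the handle's centre and has the same photometer y as the handle's centre. Moves with the slide.
- shutter (a joint): How far the slide is pulled out, m: 0 closed, grows towards the photometer's -y (straight, to its right), end stop at 0.065, well past the index. A spring closes it when let go: about 6 N at 0, rising 1.3 N per 10 mm.
- rider_line (a point): End of the line engraved on the index rider, next to the pointer, z 69 mm. The rider is a brass block 20 x 11 mm with a thumbscrew, clamped on the rail (fixed) behind the slide; the line runs along photometer x, 22 to 48 mm to photometer -y of the closed pointer. The slide is at the index when pointer and line have the same photometer y.
- tube_rack: Bystander, to be left alone: white tube rack, 200 x 85 mm, 120 mm tall with its blue-capped tubes. Origin: centre of its underside.
- wash_bottle: Bystander, to be left alone: white plastic bottle, 64 mm dia, 170 mm tall. Origin: centre of its underside.
- beaker: Bystander, to be left alone: glass beaker, 68 mm dia, 85 mm tall. Origin: centre of its underside.
- tip_box: Bystander, to be left alone: grey-lidded pipette tip box, 124 x 88 x 65 mm. Origin: centre of its underside.
- reagent_jar: Bystander, to be left alone: amber jar with white cap, 60 mm dia, 85 mm tall. Origin: centre of its underside.
- tweezers: Bystander, to be left alone: steel tweezers, 135 mm long, lying on the bench in front of the photometer. Origin: centre of its underside.
- spare_cap: Bystander, to be left alone: spare black sample cap, 38 mm dia, 18 mm tall, lying on top of the photometer's tall left part. Origin: centre of its underside.

How it is judged:
By the outcome, as a careful person would: the job done as asked, in the order asked, and still so for the second after the job is handed in, while the arm keeps its last pose, push and grip.
It also fails if it takes over 42 s, if anything falls off the work surface, if the arm or the gripper's body presses on something with over 40 N, if the wrist force passes 120 N, or if a joint passes its speed limit or range.

## Robot

A 7-joint arm with a two-finger parallel gripper is mounted at the origin on the work surface. World frame = base frame: x ahead of the robot, y to its left, z up, the work surface at z = 0. Lengths are in m, angles in rad, forces in N, time in s.
With the tool pointing down it reaches from about 0.4 to 0.875 m from the base axis. Payload 19.3 kg.
Tool frame: the origin (TCP) lies at the centre of the arm's flange, where the gripper is bolted on; the fingertips stand 173 mm ahead of it and the grasp point (between the pads) lies 155 mm ahead of it (bot.grip_point_offset is the distance from the TCP to the grasp point, in m); z points along the fingers, x is the direction in which the jaws open and shut, and the axes are right-handed (so a half turn about z gives the same grasp; the last joint's range is limited). The gripper opens to 85 mm and grips with 20 to 120 N. Pads are 22 mm wide; open, the fingers measure 114 mm over their backs; the gripper's body (76 mm by 85 mm) begins 54 mm behind the grasp point. The pads swing forward as they close: fully open they stand 13 mm farther back than shut.
Start: joints at [-1.338, 0.521, -0.036, 1.599, 0.021, 1.021, -0.113], TCP at [0.186, 0.597, 0.405] pointing down, gripper open.
Joint ranges: [-2.91, 2.91], [-0.3, 2.13], [-1.5, 1.42], [0.17, 2.43], [-1.26, 4.41], [0.16, 1.93], [-2.52, 2.52]. Speed limits (rad/s): [1.89, 1.89, 2.39, 2.39, 3.01, 3.01, 3.01].

## Interface

Orientations are given as [roll, pitch, yaw] about the fixed x, y, z axes, in that order (R = Rz(yaw) Ry(pitch) Rx(roll)).
In Python, from workcell import bot gives the robot as it stands.
- The arm moves only by the tool step_arm, never from a script. Its argument "plan" is a list that holds one entry, the list of rows, each a list of 4 numbers: the shift along the world's x, y, z in cm, then the turn about the world's z in rad. A call has 1 to 12 rows; each row is the pose to reach, as a shift and turn from the pose measured when the call began; what a row does not reach only later rows make up. A row lasts 1/12 s, in which the tool goes at most 41.7 mm and 7.16 degrees, less where a joint would pass 70% of its speed; a pose out of reach is approached as far as the arm can. A call with a gripper value outside its range is refused whole. "jaw" is the closure, from 0 (fully open) to 1 (shut), set as the call begins (left out, the last holds). The fingers move at their own pace and stop on an object; "force" is the grip in N (left out, the last holds). Time passes only in rows, so rows that repeat a pose let the fingers close. It gives the time, the measured TCP pose, the force and the opening at its end, in the units of the state.
- bot.observe(): the state, without advancing time (a new reading comes with each control period).
- bot.grab_frame(name): name is "scene" or "top" or "wrist"; returns a dict with "pixels" (384x512x3 uint8, blue, green, red), "mtx" (3x3 intrinsics, pixels), "R" (3x3) and "t" (3): a world point X has camera coordinates R X + t. Camera axes: x right, y down, z forward; pixel columns grow to the right and rows downward; lengths in m; the calibration is good to about 2 mm. A picture is of the moment at which its call begins. There is no depth.
- bot.job_done(): hands the job in, once; it reports no verdict.
The state is a dict: "clock": time; "qpos": joint angles; "qd": joint speeds; "joint_efforts": joint torques, N m; "position": TCP position; "tool_rot": TCP orientation; "force": force on the tool from outside, world axes, zero at the start; "moment": the same for the moment, N m; "grip_width": finger opening in m.
Only numpy, scipy, OpenCV 4.12 (cv2) and the standard library are available. Lean on these libraries where they do the work, as an engineer would, in place of code of your own. Each camera call takes 0.05 s, during which the arm holds its last target.

## Working session

There is one attempt and no reset: what is moved stays moved. The work goes in short steps, Python scripts to look and compute and a tool call to move; the robot and the scene stay as the last step left them, time stands still between calls to the robot, and variables do not carry over. Pictures are saved under pics/ and viewed, and the job is handed in when it is done.

Besides the shell and the picture viewer there is one more tool, called after "Call:" as name(argument=value, ...) on one line, values as JSON. step_arm: Moves the arm, as the interface text tells. Its arguments: {"type":"object","properties":{"plan":{"type":"array"},"jaw":{"type":"number"},"force":{"type":"number"}},"required":["plan"]}

```bash
mkdir -p pics; ls
cat > h.py <<'E'
import numpy as np, cv2, json
from workcell import bot
def grab(n,tag):
    f=bot.grab_frame(n); im=np.array(f["pixels"]); cv2.imwrite(f"pics/{tag}.png",im)
    np.savez(f"pics/{tag}.npz",im=im,K=np.array(f["mtx"]),R=np.array(f["R"]),t=np.array(f["t"])); return f
def load(tag): return np.load(f"pics/{tag}.npz")
def ray(f,uv):
    K,R,t=[np.array(f[k]) for k in("K","R","t")]
    d=R.T@np.linalg.inv(K)@np.array([uv[0],uv[1],1.]); return -R.T@t,d
def plane(f,uv,z):
    c,d=ray(f,uv); return c+d*(z-c[2])/d[2]
def tri(l):
    A=0;b=0
    for f,uv in l:
        c,d=ray(f,uv); d/=np.linalg.norm(d);P=np.eye(3)-np.outer(d,d);A=A+P;b=b+P@c
    return np.linalg.solve(A,b)
def proj(f,X):
    p=f["K"]@(f["R"]@np.array(X)+f["t"]);return p[:2]/p[2]
E
python3 - <<'E'
from h import *
for n in("scene","top","wrist"):
    f=grab(n,n+"0"); im=cv2.resize(f["pixels"],(800,600)); cv2.imwrite(f"pics/{n}0b.png",im)
    print(n,(-np.array(f["R"]).T@f["t"]).round(3),np.array(f["mtx"])[0,0])
print(bot.observe())
E
```

```text
pics
scene [ 1.04  -0.28   0.883] 382.62373806099885
top [0.366 0.012 1.17 ] 446.7219398403172
wrist [0.123 0.616 0.373] 319.04053863633015
{'clock': 0.15, 'qpos': array([-1.33819917,  0.52186937, -0.03633969,  1.59986255,  0.02122028,
        1.02111278, -0.11277855]), 'qd': array([ 8.73255406e-04, -2.16700021e-03,  1.58318123e-03, -7.55551042e-04,
       -8.96300975e-06, -1.01728925e-03, -4.14555914e-04]), 'joint_efforts': array([ 1.30601849e-03, -9.27391076e+01,  1.98041707e+00, -3.70049787e+01,
        1.79572095e-02,  6.27554575e-03, -7.06521587e-05]), 'position': array([0.1863544 , 0.59646368, 0.40426776]), 'tool_rot': array([3.14152307e+00, 8.63640925e-04, 1.26802924e+00]), 'force': array([-0.27703153, -0.18568066, -0.492434  ]), 'moment': array([ 0.01783367, -0.01309022, -0.0146376 ]), 'grip_width': 0.08554334039024102}
```

```bash
sleep 1
```

```text
(no output)
```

View pics/scene0b.png

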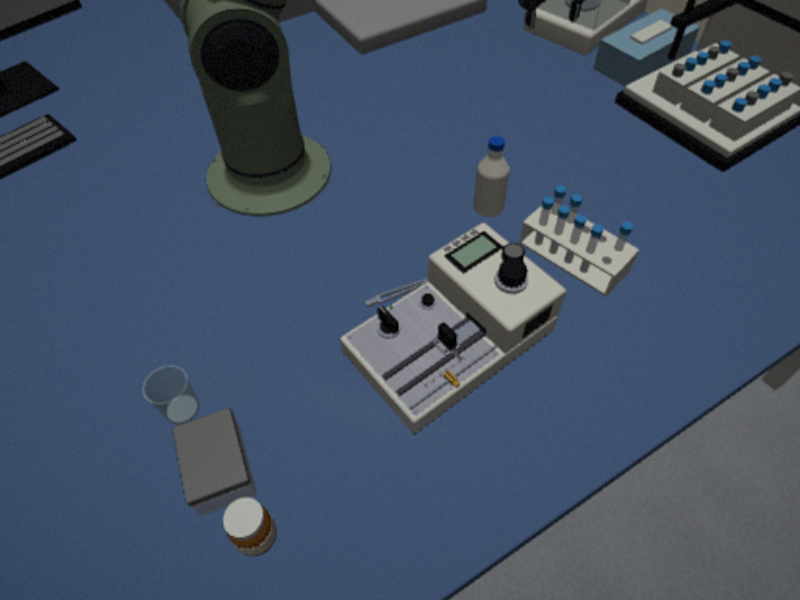

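View pics/top0b.png

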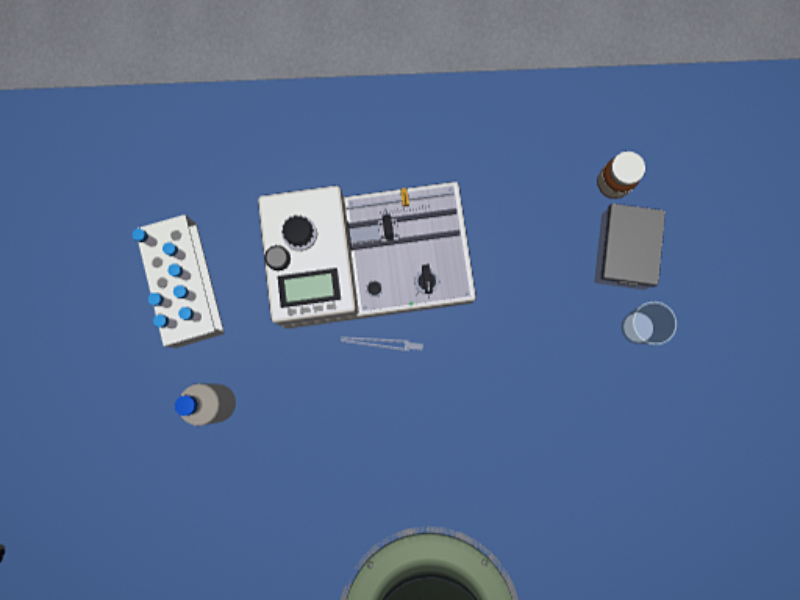

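View pics/wrist0b.png

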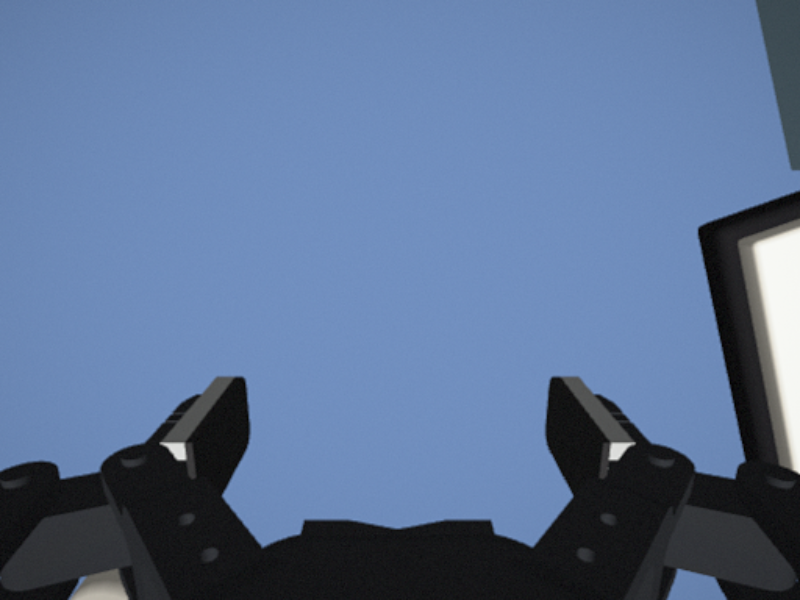

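Top view: the instrument is at the centre with its front toward the robot (800x600 px: selector about (427,278), handle (388,227), brass rider (405,197)). The scene view confirms this. Next I'll zoom in on both.

Run:
```python
from h import *
im=load("top0")["im"]; c=im[112:212,160:310]; cv2.imwrite("pics/topz.png",cv2.resize(c,None,fx=5.3,fy=5.3,interpolation=cv2.INTER_CUBIC))
im=load("scene0")["im"]; c=im[170:280,210:360]; cv2.imwrite("pics/scenez.png",cv2.resize(c,None,fx=5.3,fy=5.3,interpolation=cv2.INTER_CUBIC))
```

```text
(no output)
```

View pics/topz.png

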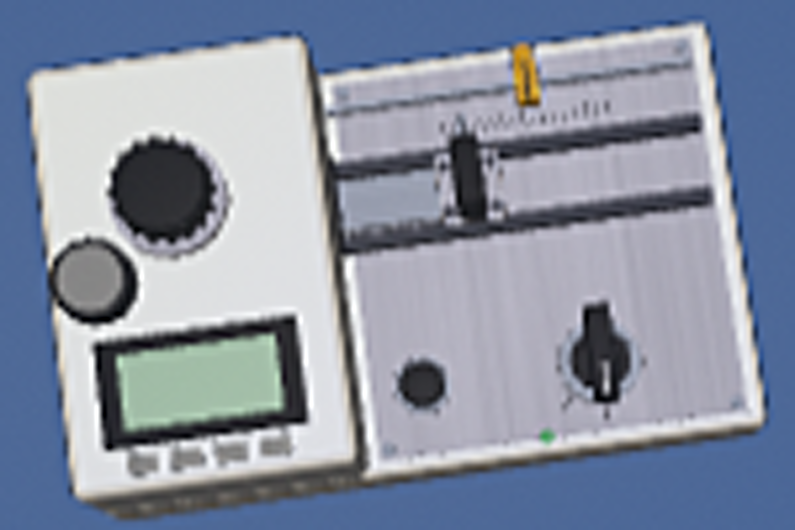

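View pics/scenez.png

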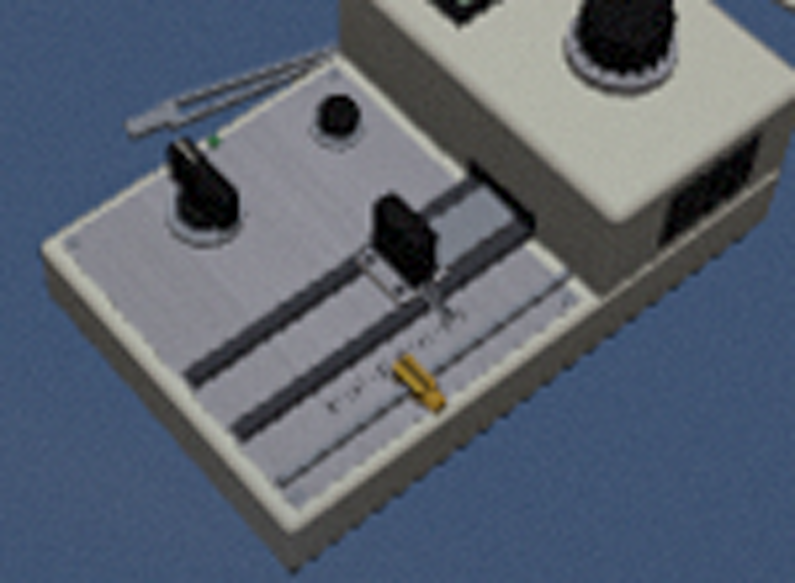

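Run:
```python
from h import *
T=load("top0");S=load("scene0")
t=lambda u,v:(160+u/5.3-.4,112+v/5.3-.4); s=lambda u,v:(210+u/5.3-.4,170+v/5.3-.4)
P={}
for n,a,b in [("RF",(763,425),(45,248)),("RR",(707,26),(295,530)),("dial",(421,383),(338,115)),("riderline_mid",(527,75),(420,378)),("handleTopFront",(478,217),(437,240)),("handleTopC",(467,175),(404,215)),("selTopFront",(606,398),(183,145)),("selTopRear",(596,305),(232,192)),("pointer",(461,118),(450,322))]:
    X=tri([(T,t(*a)),(S,s(*b))]);P[n]=X;print(n,X.round(4),(proj(T,X)-t(*a)).round(2))
z=.055
rf=plane(T,t(763,425),z);rr=plane(T,t(707,26),z);print(rf,rr,np.linalg.norm(rr-rf))
fl=plane(T,t(80,497),.125);rl=plane(T,t(30,75),.125);print(fl,rl)
for a,b in((rf,rr),(fl,rl),(rf,fl),(rr,rl)):print(np.degrees(np.arctan2(*(b-a)[1::-1])),np.linalg.norm((b-a)[:2]))
```

```text
RF [ 0.5048 -0.0904  0.0452] [-0.74 -0.28]
RR [ 0.7012 -0.0708  0.0504] [-1.07 -0.46]
dial [0.5272 0.0701 0.064 ] [-0.2  -0.09]
riderline_mid [0.6751 0.0162 0.0655] [-0.56 -0.27]
handleTopFront [0.6127 0.0533 0.0679] [-5.27 -2.75]
handleTopC [0.6177 0.0452 0.105 ] [-0.56 -0.27]
selTopFront [ 0.5148 -0.0147  0.0866] [-0.86 -0.36]
selTopRear [ 0.5569 -0.0119  0.0949] [-0.71 -0.3 ]
pointer [0.656  0.048  0.0605] [-0.29 -0.14]
[ 0.50281699 -0.09136511  0.055     ] [ 0.69854178 -0.0731825   0.055     ] 0.1965675413304219
[0.47189862 0.21949363 0.125     ] [0.66608045 0.2414586  0.125     ]
5.3074794954033235 0.1965675413304219
6.453608699978667 0.1954201717883377
95.68002495967431 0.31239253927777266
95.89033062937884 0.31631117327897545
```

Two-view fit puts the photometer yaw at about 0.10 rad, the selector near (0.535, -0.015) and the handle near (0.618, 0.044). I'll go above the deck for wrist views.

Call:
step_arm(plan=[[[3,-4,0,0.03],[6,-7.5,0,0.07],[8,-10.5,0,0.1],[10.5,-13.5,0,0.14],[13,-16.5,0,0.17],[15,-19.5,0,0.2],[17.5,-22.5,0,0.22],[20,-25.5,0,0.24],[22,-28.5,0,0.26],[24.5,-31.5,0,0.28],[27,-34.5,0,0.3],[29,-37.5,0,0.32]]], jaw=0, force=40)

```text
clock: 1.15
position: [0.4777, 0.2196, 0.4043]
tool_rot: [3.141, 0.001, 1.589]
force: [0.6, 0.6, 0.1]
grip_width: 0.0858
```

Call:
step_arm(plan=[[[3,-3.5,0,0.02],[5,-6.5,0,0.03],[7.5,-9.5,0,0.04],[10,-12.5,0,0.06],[12,-15.5,0,0.08],[14,-18.5,0,0.08],[16,-21.5,0,0.08],[17.5,-22.5,0,0.08],[18,-23,0,0.08],[18,-23,0,0.08]]])

```text
clock: 1.98
position: [0.6582, -0.0117, 0.4036]
tool_rot: [-3.141, 0.001, 1.667]
force: [-0.6, 0.5, -0.1]
grip_width: 0.0852
```

Run:
```python
from h import *
f=grab("wrist","w1"); cv2.imwrite("pics/w1b.png",cv2.resize(f["pixels"],(800,600),interpolation=cv2.INTER_CUBIC))
o=bot.observe();print(o["clock"],o["position"],o["tool_rot"],o["qpos"].round(2))
```

```text
2.0333 [ 0.65751414 -0.0103229   0.40369949] [-3.14105567e+00  5.86781238e-04  1.66820419e+00] [-0.11  0.58  0.06  1.51 -0.04  1.06  1.62]
```

View pics/w1b.png

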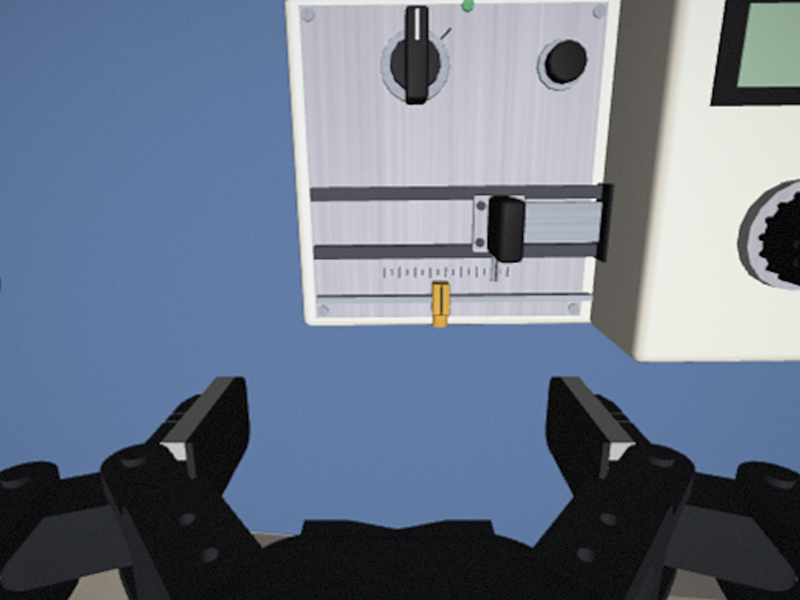

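Wrist view: selector bar at about (416,55), handle (507,229), pointer (495,265), rider line (440,300), all in 800-scale px. A second wrist view comes from a shifted place.

Call:
step_arm(plan=[[[-2,-2,-1,0],[-4,-4,-2,0],[-5,-6,-3,0],[-5.5,-7,-3,0],[-5.5,-7,-3,0],[-5.5,-7,-3,0]]])

```text
clock: 2.53
position: [0.6026, -0.0794, 0.3744]
tool_rot: [3.141, 0.0, 1.669]
force: [0.2, 0.1, -0.4]
grip_width: 0.0853
```

Run:
```python
from h import *
f=grab("wrist","w2"); cv2.imwrite("pics/w2b.png",cv2.resize(f["pixels"],(800,600),interpolation=cv2.INTER_CUBIC))
im=load("w1")["im"][0:220,180:400]; cv2.imwrite("pics/w1z.png",cv2.resize(im,None,fx=2.7,fy=2.7,interpolation=cv2.INTER_CUBIC))
o=bot.observe();print(o["clock"],o["position"],o["tool_rot"])
```

```text
2.5833 [ 0.60291878 -0.07876503  0.37436098] [ 3.14102184e+00 -1.08857369e-04  1.66974082e+00]
```

View pics/w2b.png

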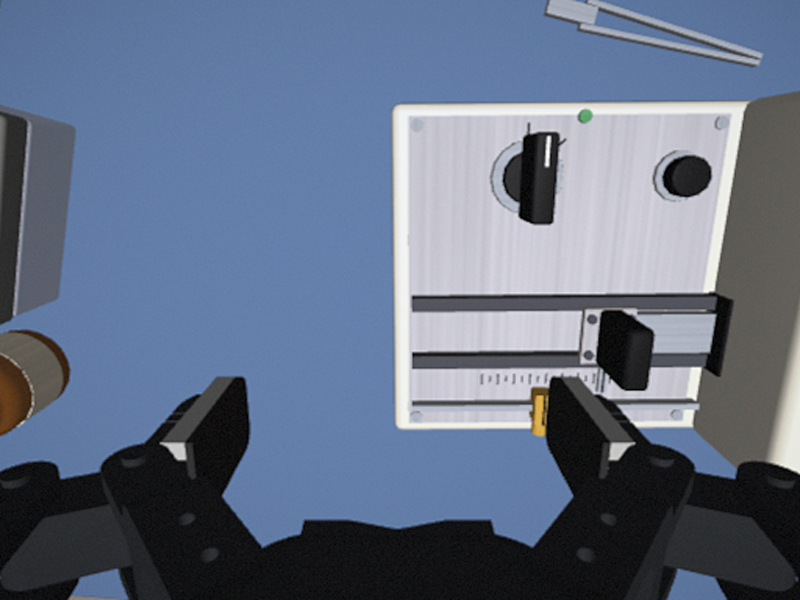

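View pics/w1z.png

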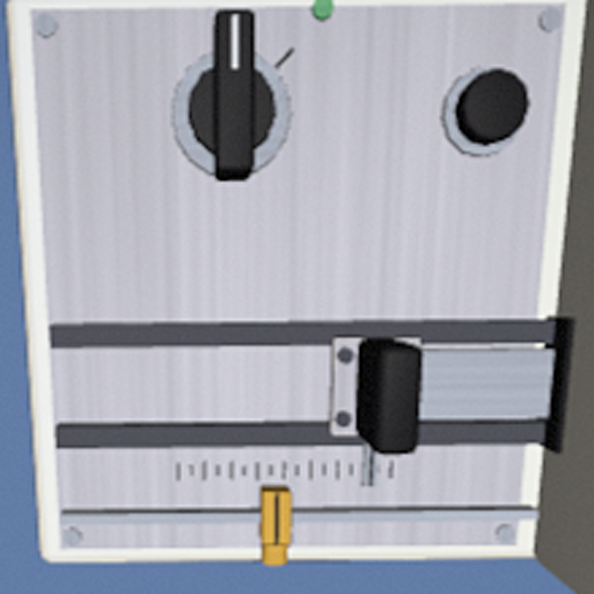

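Run:
```python
from h import *
T=load("top0");S=load("scene0");A=load("w1");B=load("w2")
im=B["im"][60:280,250:470]; cv2.imwrite("pics/w2z.png",cv2.resize(im,None,fx=2.7,fy=2.7,interpolation=cv2.INTER_CUBIC))
a=lambda u,v:(180+u/2.7-.3,v/2.7-.3); b=lambda u,v:(u*.64-.2,v*.64-.2)
for n,p,q in [("selline0",(236,17),(549,137)),("selline1",(236,68),(546,165)),("screwFR",(45,25),(417,125)),("screwFL",(549,20),(722,123)),("screwRR",(72,536),(416,416)),("pointer",(368,485),(600,390)),("rider",(277,493),(539,393)),("dial",(493,105),(688,176)),("LED",(322,8),(585,116))]:
    X=tri([(A,a(*p)),(B,b(*q))]);print(n,X.round(4),(proj(A,X)-a(*p)).round(2))
```

```text
selline0 [ 0.5174 -0.0155  0.0947] [ 0.   -0.01]
selline1 [ 0.5302 -0.014   0.0925] [ 0.02 -0.02]
screwFR [ 0.5155 -0.0773  0.0566] [ 0.06 -0.08]
screwFL [0.4984 0.087  0.0574] [ 0.12 -0.15]
screwRR [ 0.6899 -0.0587  0.0563] [-0.11  0.1 ]
pointer [0.6567 0.0492 0.0662] [ 0.25 -0.24]
rider [0.666  0.017  0.0561] [-0.53  0.48]
dial [0.5276 0.0706 0.0669] [-0.15  0.17]
LED [0.5021 0.0126 0.0571] [ 0.03 -0.04]
```

View pics/w2z.png

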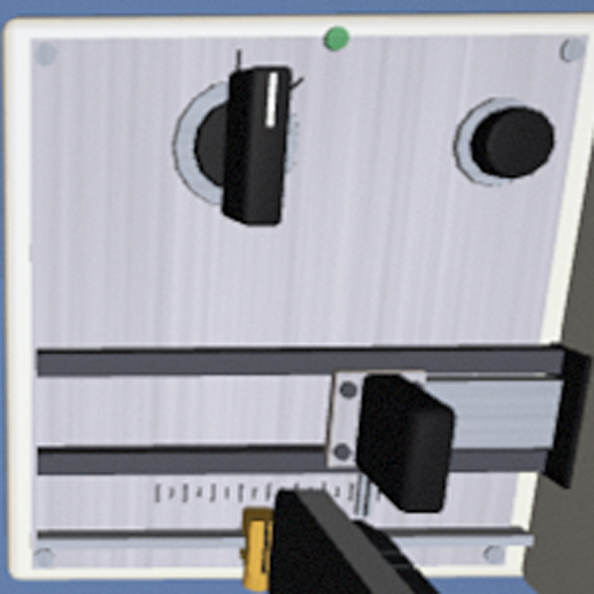

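Measurements agree: photometer yaw 0.104, selector (0.536, -0.0137), handle (0.620, 0.045). Moving to the selector.

Call:
step_arm(plan=[[[-2,2,0,0.005],[-4.5,4.5,0,0.005],[-6.5,6.3,-1,0.005],[-6.7,6.5,-3,0.005],[-6.7,6.5,-5,0.005],[-6.7,6.5,-7,0.005],[-6.7,6.5,-9,0.005],[-6.7,6.5,-11,0.005],[-6.7,6.5,-12.5,0.005],[-6.7,6.5,-13.3,0.005],[-6.7,6.5,-13.3,0.005],[-6.7,6.5,-13.3,0.005]]])

```text
clock: 3.58
position: [0.5363, -0.0131, 0.2418]
tool_rot: [3.141, -0.0, 1.676]
force: [0.4, -0.1, 0.1]
grip_width: 0.0851
```

Run:
```python
from h import *
f=grab("wrist","w3"); cv2.imwrite("pics/w3b.png",cv2.resize(f["pixels"],(800,600),interpolation=cv2.INTER_CUBIC))
o=bot.observe();print(o["clock"],o["position"],o["tool_rot"],o["force"],o["moment"])
```

```text
3.6333 [ 0.53636412 -0.01325367  0.2421856 ] [ 3.13996196e+00 -2.10937308e-04  1.67533888e+00] [-0.07182168 -0.64601543 -0.9174141 ] [-0.01643704 -0.02585195  0.02482891]
```

View pics/w3b.png

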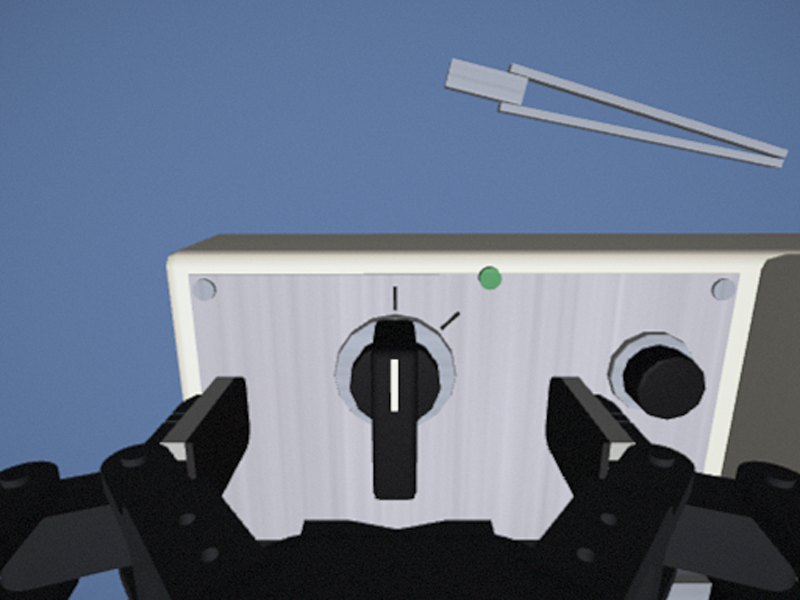

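Bar centred at x≈394 between the pads (midpoint ≈397); stop tick up-right, matching the clockwise turn. Closing.

Call:
step_arm(plan=[[[0,0,0,0],[0,0,0,0],[0,0,0,0],[0,0,0,0],[0,0,0,0],[0,0,0,0],[0,0,0,0],[0,0,0,0]]], jaw=1, force=40)

```text
clock: 4.3
position: [0.5364, -0.0137, 0.2424]
tool_rot: [3.14, 0.0, 1.675]
force: [-1.6, -1.9, 5.9]
grip_width: 0.0115
```

Gripped at 11.5 mm. Twisting clockwise (negative yaw), gradually.

Call:
step_arm(plan=[[[0,0,0,-0.1],[0,0,0,-0.2],[0,0,0,-0.3],[0,0,0,-0.4],[0,0,0,-0.5],[0,0,0,-0.58],[0,0,0,-0.66],[0,0,0,-0.72],[0,0,0,-0.76],[0,0,0,-0.76]]])

```text
clock: 5.13
position: [0.5365, -0.0136, 0.2425]
tool_rot: [3.14, 0.0, 0.913]
force: [0.8, -1.7, 0.5]
grip_width: 0.0116
```

Run:
```python
from h import *
o=bot.observe();print(o["clock"],o["position"],o["tool_rot"],o["force"],o["moment"],o["grip_width"])
```

```text
5.1333 [ 0.53646776 -0.01359269  0.24247139] [3.13950938e+00 3.00908537e-04 9.13137827e-01] [ 0.79322424 -1.67442968  0.46866581] [-0.03059142 -0.06669485  0.11349257] 0.011619748976561216
```

Call:
step_arm(plan=[[[0,0,0,-0.02],[0,0,0,-0.04],[0,0,0,-0.06],[0,0,0,-0.07],[0,0,0,-0.07]]])

```text
clock: 5.55
position: [0.5365, -0.0136, 0.2425]
tool_rot: [3.139, 0.0, 0.843]
force: [0.0, -1.1, 1.8]
grip_width: 0.0115
```

Run:
```python
from h import *
o=bot.observe();print(o["clock"],o["position"],o["tool_rot"],o["force"],o["moment"],o["grip_width"])
f=grab("wrist","w4"); cv2.imwrite("pics/w4b.png",cv2.resize(f["pixels"],(800,600),interpolation=cv2.INTER_CUBIC))
```

```text
5.55 [ 0.53649999 -0.01355517  0.2424994 ] [3.13938197e+00 3.36431304e-04 8.42964090e-01] [ 2.08541416e-04 -1.05418823e+00  1.75237535e+00] [-0.13798169 -0.07140378  0.65091292] 0.011483957394306833
```

View pics/w4b.png

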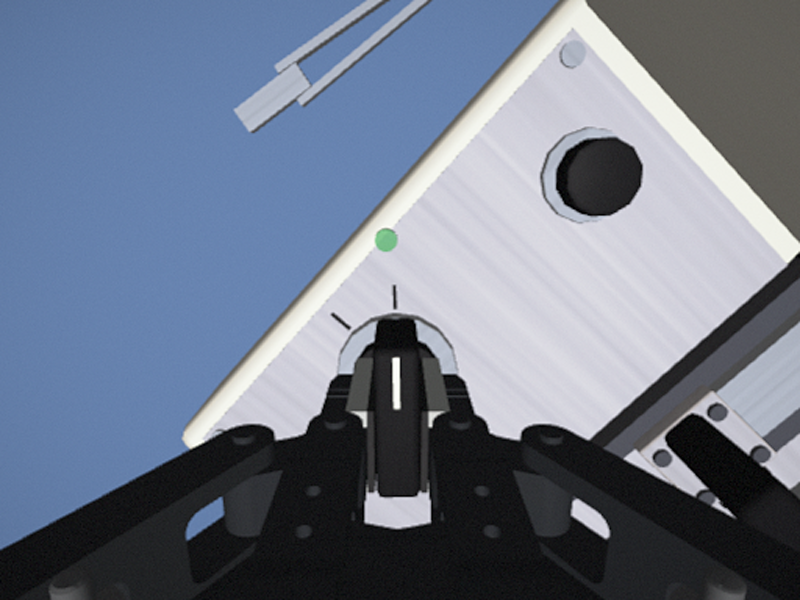

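Moment about z jumped from 0.11 to 0.65 N m and the bar's line points at the stop tick, so it is at the stop. Letting go in place.

Call:
step_arm(plan=[[[0,0,0,0],[0,0,0,0],[0,0,0,0],[0,0,0,0],[0,0,0,0],[0,0,0,0],[0,0,0,0],[0,0,0,0]]], jaw=0.05)

```text
clock: 6.27
position: [0.5365, -0.0136, 0.2425]
tool_rot: [3.139, 0.0, 0.844]
force: [0.9, 0.1, 0.1]
grip_width: 0.0814
```

Run:
```python
from h import *
o=bot.observe();print(o["clock"],o["position"],o["tool_rot"],o["force"],o["moment"],o["grip_width"])
f=grab("wrist","w5"); cv2.imwrite("pics/w5b.png",cv2.resize(f["pixels"],(800,600),interpolation=cv2.INTER_CUBIC))
```

```text
6.2667 [ 0.53651785 -0.01360194  0.24249305] [3.13930805e+00 3.23387316e-04 8.43591166e-01] [0.9117821  0.13271769 0.09573455] [-0.00384663 -0.02243917 -0.02178115] 0.08144722273488002
```

View pics/w5b.png

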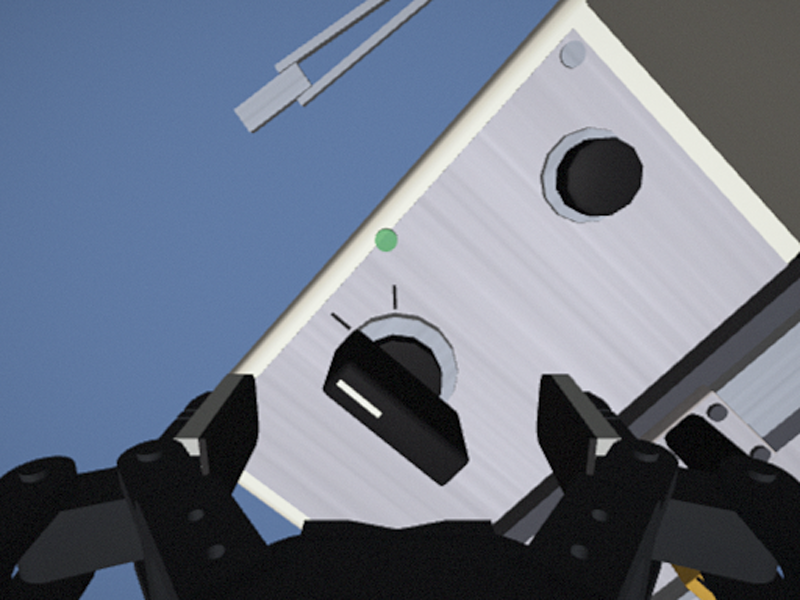

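The bar is back at rest, its line pointing at the rest tick (about (340,320)). Lift, turn back and move over the handle.

Call:
step_arm(plan=[[[0,0,2,0],[0,0,5,0],[0,0,7.5,0],[0,0,7.5,0.12],[1,1,7.5,0.24],[2.5,2,7.5,0.36],[4,3,7.5,0.48],[5.5,4,7.5,0.6],[7,5,7.5,0.72],[8.4,5.9,7.5,0.83],[8.4,5.9,7.5,0.83],[8.4,5.9,7.5,0.83]]], jaw=0.35)

```text
clock: 7.32
position: [0.6206, 0.0455, 0.3171]
tool_rot: [3.14, 0.0, 1.673]
force: [0.3, -0.5, -0.3]
grip_width: 0.0557
```

Run:
```python
from h import *
o=bot.observe();print(o["clock"],o["position"],o["tool_rot"],o["force"],o["moment"],o["grip_width"])
f=grab("wrist","w6"); cv2.imwrite("pics/w6b.png",cv2.resize(f["pixels"],(800,600),interpolation=cv2.INTER_CUBIC))
A=load("w1");a=lambda u,v:(180+u/2.7-.3,v/2.7-.3)
py=np.array([-np.sin(.104),np.cos(.104),0])
P=plane(A,a(368,485),.069)
for v in(492,541):
  X=plane(A,a(277,v),.069);print(X.round(4),"pull",(P-X)@py)
print(P)
```

```text
7.3167 [0.62057934 0.04553397 0.31711054] [3.13980672e+00 1.25675825e-04 1.67272702e+00] [ 0.25211709 -0.49524429 -0.28010748] [-0.02086494  0.01208847  0.00216645] 0.05570969930003766
[0.6621 0.016  0.069 ] pull 0.032838095923758706
[0.6805 0.0182 0.069 ] pull 0.03255170308997977
[0.65634513 0.04840175 0.069     ]
```

View pics/w6b.png

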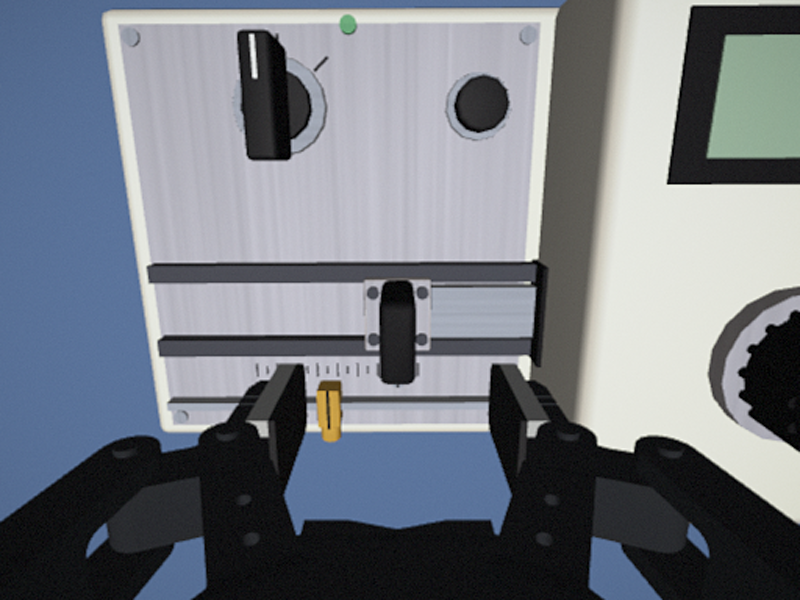

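Handle centred between the pads (both at x≈397), selector at rest, needed pull ≈32.7 mm. Descend and grip.

Call:
step_arm(plan=[[[0,0,-2,0.002],[0,0,-4,0.002],[0,0,-5.5,0.002],[0,0,-6.5,0.002],[0,0,-6.9,0.002],[0,0,-6.9,0.002]]])

```text
clock: 7.87
position: [0.6198, 0.0448, 0.2477]
tool_rot: [3.141, 0.001, 1.672]
force: [0.1, 0.3, 0.8]
grip_width: 0.0552
```

Call:
step_arm(plan=[[[0,0,0,0],[0,0,0,0],[0,0,0,0],[0,0,0,0],[0,0,0,0],[0,0,0,0]]], jaw=1, force=60)

```text
clock: 8.37
position: [0.62, 0.0454, 0.2486]
tool_rot: [3.14, 0.0, 1.673]
force: [-2.7, 3.3, 7.1]
grip_width: 0.0131
```

Run:
```python
from h import *
o=bot.observe();print(o["clock"],o["position"],o["tool_rot"],o["force"],o["moment"],o["grip_width"])
f=grab("wrist","w7"); cv2.imwrite("pics/w7b.png",cv2.resize(f["pixels"],(800,600),interpolation=cv2.INTER_CUBIC))
```

```text
8.3667 [0.6199501  0.04535641 0.24857975] [3.14024366e+00 5.46466393e-05 1.67275374e+00] [-2.72847526  3.29261457  7.14946939] [0.63063008 0.44751561 0.14510437] 0.0131233092717659
```

View pics/w7b.png

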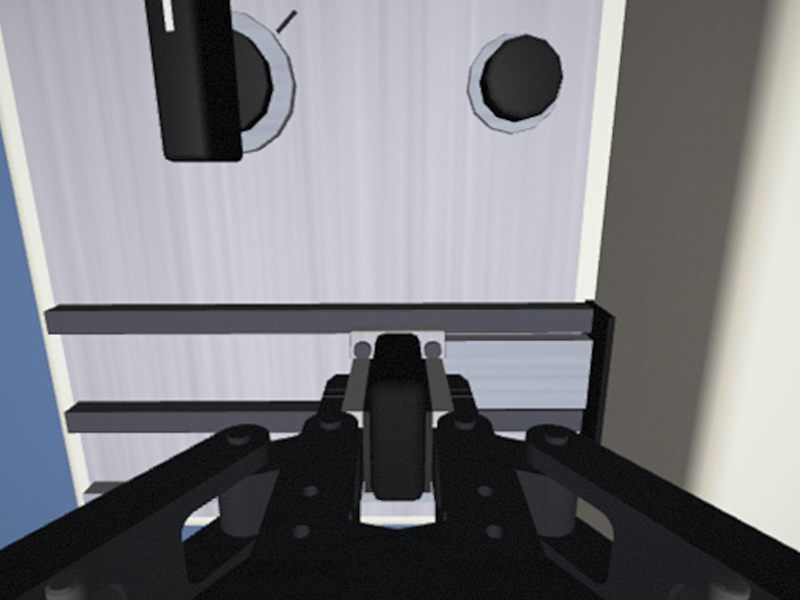

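Gripped (13 mm) with the handle centred. I'll refine the pull with sub-pixel profiles from w1 before pulling.

Run:
```python
from h import *
A=load("w1"); g=A["im"].astype(float)
print("ptr");
for r in range(168,181,2): print(r,g[r,308:326].sum(1).astype(int)//3)
print("rid")
for r in range(180,206,4): print(r,g[r,272:292].sum(1).astype(int)//3)
z=A["im"][150:215,260:345]; cv2.imwrite("pics/w1zz.png",cv2.resize(z,None,fx=9,fy=9,interpolation=cv2.INTER_CUBIC))
```

```text
ptr
168 [201 200 201 204 202 201 167 152 170 112 130 177 176 160 131 133 138 138]
170 [201 201 204 204 202 198 170 157 152  78 137 188 193 202 204 209 186 182]
172 [203 162 155 207 202 186 147 154 156  98 145 176 179 201 202 208 161 151]
174 [204 157 146 208 200 183 161 171 146  85 150 168 172 199 203 185 130 163]
176 [202 193 192 206 201 184 160 171 143  80 148 191 198 201 202 186 139 164]
178 [202 200 204 202 200 175 147 171 143 106 164 190 198 201 202 204 209 209]
180 [200 203 203 201 200 190 187 195 186 175 186 195 198 200 203 206 207 207]
rid
180 [208 205 205 195 147  80  88  88  89  92  87  90  88  87 124 180 201 199
 203 205]
184 [206 207 207 192 137 118 155 154 157 127  65 119 159 154 152 151 177 201
 204 204]
188 [122 109 108 104  90 119 155 154 159 130  62 119 157 150 151 132 102 107
 106 109]
192 [180 183 184 185 153 122 155 154 162 129  61 117 157 153 152 144 158 185
 184 184]
196 [207 207 207 177 115 126 155 156 160 128  62 121 158 153 149 166 191 202
 202 205]
200 [207 204 204 207 177 139 158 158 162 129  76 132 160 157 152 152 173 202
 206 205]
204 [239 239 239 243 211 116 131 148 153 155 154 153 147 125 197 243 240 238
 238 238]
```

View pics/w1zz.png

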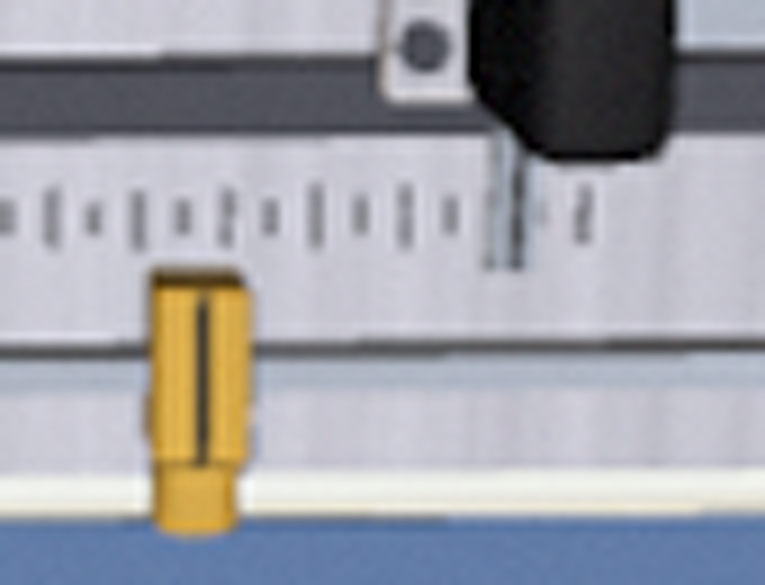

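Run:
```python
from h import *
A=load("w6")["im"][228:288,195:280];B=load("w2")["im"][200:270,330:415]
s=lambda z:cv2.resize(z,None,fx=9,fy=9,interpolation=cv2.INTER_CUBIC)
cv2.imwrite("pics/w6zz.png",s(A));cv2.imwrite("pics/w2zz.png",s(B)[:600])
g=load("w6")["im"].astype(float).mean(2)
for r in(244,245,246,247,248,249):print(r,g[r,244:266].astype(int))
for r in(225,235):print(r,g[r,235:275].astype(int))
for r in(246,250,254,260):print(r,g[r,200:222].astype(int))
```

```text
244 [146  65  13  17  19  21  22  25  26  29  24  26  25  26  23  18  27  20
   7  57 144 191]
245 [190 159 130 102  48  50  49  51  43  49  37  33  48  44  47  48  47  69
 131 171 185 193]
246 [197 191 185 181 173 176 175 166 157 129  72 116 159 157 164 169 169 171
 185 193 193 194]
247 [196 195 193 194 195 197 194 187 179 147  77 130 179 181 186 187 191 194
 191 189 190 192]
248 [194 195 192 191 193 194 193 190 185 180 170 178 187 186 184 186 187 191
 188 188 193 193]
249 [196 192 191 190 190 192 193 190 187 189 193 192 190 185 184 183 186 188
 188 188 190 192]
225 [77 78 75 75 76 77 78 64 33 18 28 34 31 36 36 38 37 35 34 38 34 33 36 36
 35 30 33 27 27 21 31 61 77 74 75 74 72 75 74 77]
235 [118 170 195 196 195 184 126  88  84  16  27  31  34  33  35  32  33  36
  31  32  33  32  30  33  29  32  27  24  28  15  73 111 110 160 201 194
 187 187 189 187]
246 [195 195 196 168  94  55  61  60  63  62  59  59  60  59  58  60  57  52
 117 176 188 188]
250 [197 199 173 123 127 131 133 135 104  32  94 127 123 117 119 115  89  49
  98 166 190 187]
254 [ 91  88 125 145 144 145 146 150 119  36  88 138 147 143 141 142 120  71
  62  76  77  73]
260 [173 174 163 145 142 144 146 151 130  67  65 124 149 147 144 143 132 103
 134 179 174 172]
```

View pics/w6zz.png

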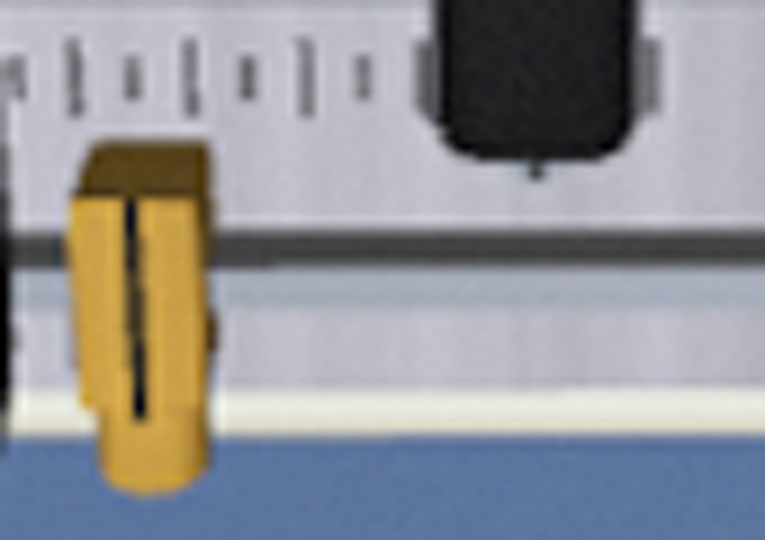

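View pics/w2zz.png

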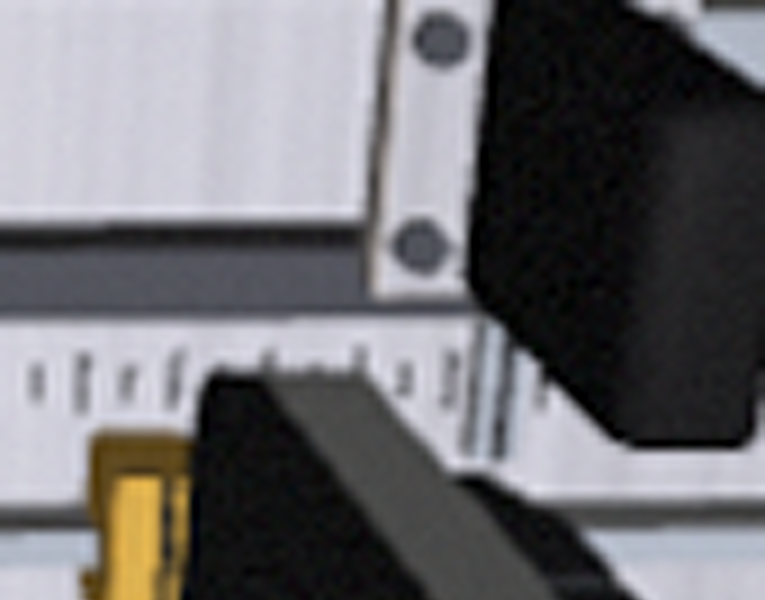

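Run:
```python
from h import *
py=np.array([-np.sin(.104),np.cos(.104),0])
A=load("w1");C=load("w6")
for z in(.066,.069,.072):
  for n,f,p,l,l2 in(("w1",A,(317.0,178.5),(282.02,183),(282.0,200.5)),("w6",C,(253.95,247),(209.05,250),(210.4,273))):
    P=plane(f,p,z);L=plane(f,l,z);L2=plane(f,l2,z);print(z,n,P.round(4),L.round(4),"pull",((P-L)@py).round(5),"far",((P-L2)@py).round(5))
L=tri([(A,(282.02,183)),(C,(209.05,250))]);P=tri([(A,(317,178.5)),(C,(253.95,247))]);print(L,P,(P-L)@py)
```

```text
0.066 w1 [0.6561 0.0499 0.066 ] [0.6639 0.0162 0.066 ] pull 0.03437 far 0.03411
0.066 w6 [0.6576 0.0491 0.066 ] [0.6635 0.0157 0.066 ] pull 0.03382 far 0.03355
0.069 w1 [0.6554 0.0493 0.069 ] [0.6632 0.0158 0.069 ] pull 0.03403 far 0.03378
0.069 w6 [0.6562 0.049  0.069 ] [0.662 0.016 0.069] pull 0.03336 far 0.03309
0.072 w1 [0.6548 0.0486 0.072 ] [0.6625 0.0155 0.072 ] pull 0.03369 far 0.03344
0.072 w6 [0.6548 0.0488 0.072 ] [0.6605 0.0164 0.072 ] pull 0.0329 far 0.03263
[0.66369354 0.01595185 0.06602009] [0.65496918 0.04878735 0.07145198] 0.033563778726938
```

Pull ≈ 33.5 mm (33.4 to 34.0 from two wrist views). Pull most of it, then look.

Call:
step_arm(plan=[[[0.04,-0.4,0,0],[0.08,-0.8,0,0],[0.12,-1.2,0,0],[0.17,-1.6,0,0],[0.21,-2.0,0,0],[0.25,-2.4,0,0],[0.29,-2.8,0,0],[0.32,-3.08,0,0],[0.32,-3.08,0,0],[0.32,-3.08,0,0],[0.32,-3.08,0,0]]])

```text
clock: 9.33
position: [0.623, 0.0161, 0.2487]
tool_rot: [3.14, -0.002, 1.674]
force: [-1.0, 9.7, -3.8]
grip_width: 0.0135
```

```bash
cat > look.py <<'E'
from h import *
import sys
n=sys.argv[1]
o=bot.observe();print(o["clock"],o["position"],o["tool_rot"],o["force"],o["moment"],o["grip_width"])
d=o["position"]-np.array([.61995,.04536,.24858]);print("pull",d@np.array([np.sin(.104),-np.cos(.104),0]),"side",d@np.array([np.cos(.104),np.sin(.104),0]))
S=grab("scene","s"+n)["pixels"][210:255,265:320];T=grab("top","t"+n)["pixels"][115:160,230:285]
r=lambda z:cv2.resize(z,None,fx=7.2,fy=9.5,interpolation=cv2.INTER_CUBIC)
cv2.imwrite(f"pics/st{n}.png",np.hstack([r(S),r(T)]))
W=grab("wrist","w"+n)["pixels"];cv2.imwrite(f"pics/w{n}b.png",cv2.resize(W,(800,600)))
E
python3 look.py 8
```

```text
9.3333 [0.62303691 0.01613452 0.24868963] [ 3.14021000e+00 -1.91180366e-03  1.67402886e+00] [-0.97116432  9.72428159 -3.81147131] [1.80403778 0.10932043 0.08173298] 0.013530800678385956
pull 0.02938803654191041 side 3.625993019986296e-05
```

View pics/st8.png

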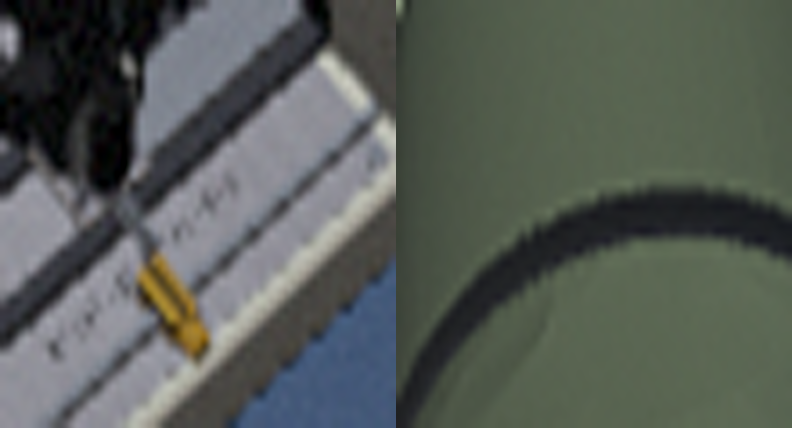

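View pics/w8b.png

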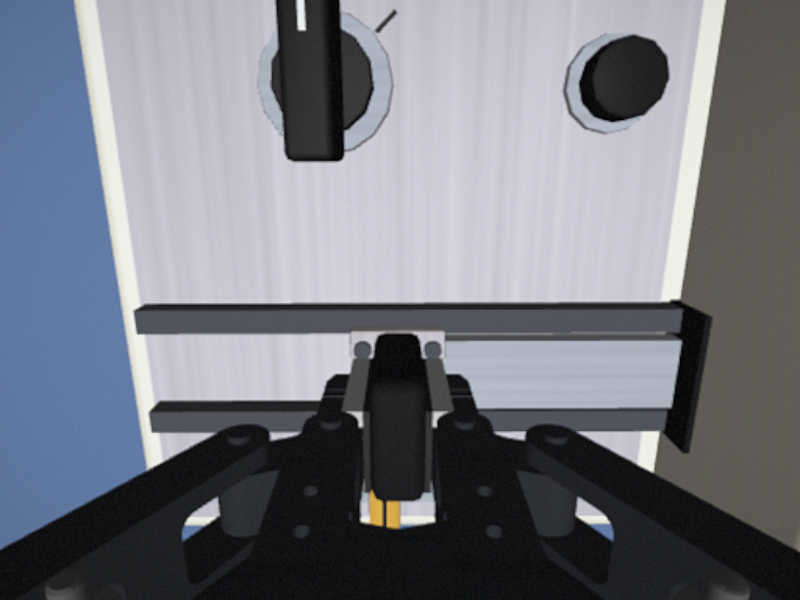

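Scene view: pointer line just short of the rider line, on its closed (+y) side. Wrist view: rider line at (384,515) against the plate screws' midpoint ≈397.5. I'll quantify it.

```bash
cat > m.py <<'E'
from h import *
import sys
py=np.array([-np.sin(.104),np.cos(.104),0])
def meas(n):
    f=load("w"+n);im=f["im"];g=im.astype(float).mean(2)
    # screws: dark blobs on plate
    r=slice(216,232)
    out=[]
    for c0,c1 in((224,238),(271,286)):
        roi=g[r,c0:c1];m=(roi<130)&(roi>50)
        w=np.clip(150-roi,0,None)*m; ys,xs=np.mgrid[r,c0:c1]; out.append(((w*xs).sum()/w.sum(),(w*ys).sum()/w.sum()))
    print("screws",np.round(out,2))
    M=sum(plane(f,p,.0705) for p in out)/2
    hsv=cv2.cvtColor(im,cv2.COLOR_BGR2HSV)
    for row in(322,326,330,334):
        print(row,g[row,232:262].astype(int))
    return f,M
if __name__=="__main__":
    f,M=meas(sys.argv[1]);print(M)
    z=f["im"][205:345,215:295];cv2.imwrite("pics/z"+sys.argv[1]+".png",cv2.resize(z,None,fx=4.2,fy=4.2,interpolation=cv2.INTER_CUBIC))
    for row,col in((325,245.9),(330,246)):
        L=plane(f,(col,row),.069);print(L,"remaining",(M-L)@py)
E
python3 m.py 8
```

```text
screws [[231.53 225.2 ]
 [276.75 224.92]]
322 [210 206 204 185 159 151 153 154 155 156 158 161 135  68  21 116 162 159
 156 154 153 154 149 138 170 204 201 202 202 204]
326 [209 207 205 183 155 151 151 154 154 156 156 160 137  73  16 113 162 155
 154 152 152 151 148 133 169 203 196 197 200 203]
330 [225 221 219 221 197 147 151 153 156 159 157 160 136  68  15 114 162 156
 156 154 151 149 148 138 189 228 225 223 226 225]
334 [142 154 181 199 180 150 158 159 159 158 159 160 136  71  23 114 160 156
 154 153 155 150 146 136 186 224 222 222 223 221]
[0.6139696  0.01558251 0.0705    ]
[0.67296427 0.01718697 0.069     ] remaining 0.004528602944838162
[0.67615949 0.01755152 0.069     ] remaining 0.004497723413324648
```

View pics/z8.png

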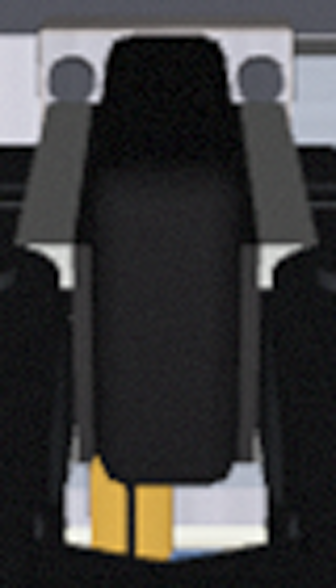

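Call:
step_arm(plan=[[[0.02,-0.2,0,0],[0.03,-0.33,0,0],[0.05,-0.45,0,0],[0.055,-0.55,0,0],[0.055,-0.55,0,0],[0.055,-0.55,0,0],[0.055,-0.55,0,0]]])

```text
clock: 10.07
position: [0.6235, 0.0124, 0.2487]
tool_rot: [3.14, -0.004, 1.676]
force: [-0.8, 10.4, -5.6]
grip_width: 0.0134
```

```bash
python3 look.py 9; python3 m.py 9
python3 - <<'E'
from h import *
py=np.array([-np.sin(.104),np.cos(.104),0])
C=load("w6"); g=C["im"].astype(float).mean(2)
o=[]
for (c0,c1) in((232,245),(263,277)):
  for r0,r1 in((180,195),(210,225)):
    roi=g[r0:r1,c0:c1];m=(roi<130)&(roi>45);w=np.clip(150-roi,0,None)*m;ys,xs=np.mgrid[r0:r1,c0:c1];o.append(((w*xs).sum()/w.sum(),(w*ys).sum()/w.sum()))
print(np.round(o,1))
M=(plane(C,o[0],.0705)+plane(C,o[2],.0705))/2
for yaw in(.099,.104,.109):
  py=np.array([-np.sin(yaw),np.cos(yaw),0]); print(yaw,(M-plane(C,(253.95,247),.069))@py,(M-plane(C,(209.05,250),.069))@py)
E
```

```text
10.0667 [0.62347064 0.0123991  0.24871502] [ 3.14025012 -0.0039321   1.67557246] [-0.82994355 10.36163692 -5.60028834] [ 1.6330546   0.0563352  -0.00336397] 0.013422071747164071
pull 0.03314829422575248 side 7.986500725917012e-05
screws [[231.53 225.15]
 [276.68 224.96]]
322 [214 208 207 206 207 205 206 205 204 198 179 147 152 154 157 159 158 163
 140  70  21  90 145 159 156 155 156 153 151 143]
326 [216 209 207 208 206 208 207 203 204 204 185 143 149 154 153 155 156 160
 137  69  19  87 144 157 155 154 152 148 149 139]
330 [226 222 219 219 221 220 218 220 220 221 194 140 150 153 153 155 156 158
 137  72  22  85 143 159 154 154 152 149 148 140]
334 [144 157 181 197 211 229 226 225 224 225 196 139 151 153 156 157 156 158
 138  71  20  88 143 158 154 152 152 151 147 137]
[0.61433398 0.01212227 0.0705    ]
[0.67331831 0.01383029 0.069     ] remaining 0.004424533520821152
[0.67651272 0.01419944 0.069     ] remaining 0.0043889934176875615
[[238.7 187.2]
 [237.5 217.9]
 [269.1 186.7]
 [270.  218.1]]
0.099 -0.0001610914717831794 0.033183396749020024
0.104 7.049836723686269e-05 0.0334272124878666
0.109 0.0003020864438013955 0.03367019254814198
```

View pics/st9.png

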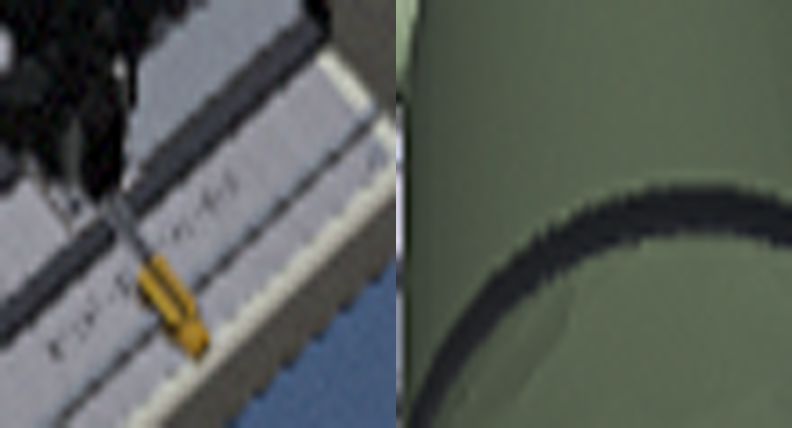

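View pics/z9.png

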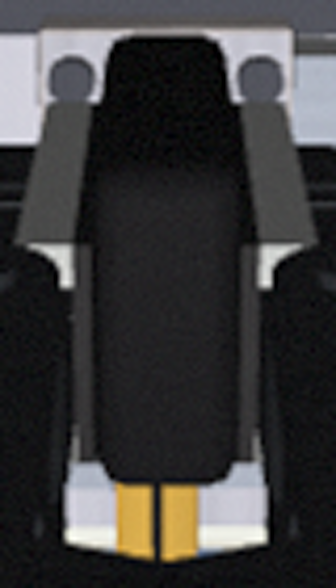

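Run:
```python
from h import *
py=np.array([-np.sin(.104),np.cos(.104),0])
for n,mid,c in(("8",[(231.53,225.2),(276.75,224.92)],245.8),("9",[(231.53,225.15),(276.68,224.96)],252.0)):
    f=load("w"+n);M=sum(plane(f,p,.0705) for p in mid)/2
    print(n,-f["R"].T@f["t"],[((M-plane(f,(c,r),.069))@py).round(5) for r in(322,334)])
```

```text
8 [0.55672208 0.00931751 0.21747038] [np.float64(0.00457), np.float64(0.00463)]
9 [0.55713604 0.0054981  0.2174872 ] [np.float64(0.00109), np.float64(0.0011)]
```

Run:
```python
from h import *
import m
py=np.array([-np.sin(.104),np.cos(.104),0])
Ms={}
for n in"789":
    f,M=m.meas(n);Ms[n]=M
    R=f["R"];print(n,"cam yaw",np.arctan2(R[0,1],R[0,0]),"M·py",M@py)
    # fixed features: selector/dial centre & rail: dial silhouettes
for n,c in(("8",245.8),("9",252.0)):
    f=load("w"+n);print(n,[plane(f,(c,r),.069)@py for r in(322,334)])
```

```text
screws [[231.54 225.15]
 [276.75 224.92]]
322 [204 202 200 203 201 202 205 205 204 203 201 200 202 202 201 203 204 202
 201 196 196 198 199 200 199 198 194 194 194 195]
326 [205 205 201 200 202 204 205 206 207 203 203 201 200 199 199 199 201 198
 197 193 192 195 199 197 196 194 191 191 190 193]
330 [219 219 216 218 217 219 218 218 218 219 216 216 216 215 216 215 218 216
 215 211 213 213 213 215 213 213 212 210 209 211]
334 [143 155 178 191 208 225 223 224 222 220 219 220 219 220 219 220 218 219
 220 219 219 220 219 220 219 219 218 219 219 219]
7 cam yaw 1.672717995197601 M·py -0.01925720339847263
screws [[231.53 225.2 ]
 [276.75 224.92]]
322 [210 206 204 185 159 151 153 154 155 156 158 161 135  68  21 116 162 159
 156 154 153 154 149 138 170 204 201 202 202 204]
326 [209 207 205 183 155 151 151 154 154 156 156 160 137  73  16 113 162 155
 154 152 152 151 148 133 169 203 196 197 200 203]
330 [225 221 219 221 197 147 151 153 156 159 157 160 136  68  15 114 162 156
 156 154 151 149 148 138 189 228 225 223 226 225]
334 [142 154 181 199 180 150 158 159 159 158 159 160 136  71  23 114 160 
[... 158 characters left out ...]
14 208 207 206 207 205 206 205 204 198 179 147 152 154 157 159 158 163
 140  70  21  90 145 159 156 155 156 153 151 143]
326 [216 209 207 208 206 208 207 203 204 204 185 143 149 154 153 155 156 160
 137  69  19  87 144 157 155 154 152 148 149 139]
330 [226 222 219 219 221 220 218 220 220 221 194 140 150 153 153 155 156 158
 137  72  22  85 143 159 154 154 152 149 148 140]
334 [144 157 181 197 211 229 226 225 224 225 196 139 151 153 156 157 156 158
 138  71  20  88 143 158 154 152 152 151 147 137]
9 cam yaw 1.6755902236332876 M·py -0.05171884769614518
8 [np.float64(-0.052808226771860506), np.float64(-0.05286642982145603)]
9 [np.float64(-0.05281284270425951), np.float64(-0.052819881693159994)]
```

The tool's slight tilt under load (0.004 rad over 0.16 m) explains why the handle moved 32.5 mm while the TCP moved 33.1 mm. Camera and total-pull estimates agree that 1.0 to 1.1 mm remains.

Call:
step_arm(plan=[[[0.01,-0.2,0,0],[0.02,-0.25,0,0],[0.03,-0.29,0,0],[0.03,-0.29,0,0],[0.03,-0.29,0,0],[0.03,-0.29,0,0],[0.03,-0.29,0,0],[0.03,-0.29,0,0]]])

```text
clock: 10.88
position: [0.6236, 0.0112, 0.2487]
tool_rot: [3.14, -0.006, 1.677]
force: [-0.8, 9.7, -5.6]
grip_width: 0.0134
```

```bash
python3 look.py 10; python3 m.py 10|head -8
python3 - <<'E'
from h import *
import m,io,contextlib
py=np.array([-np.sin(.104),np.cos(.104),0])
with contextlib.redirect_stdout(io.StringIO()): f,M=m.meas("10")
g=f["im"].astype(float).mean(2); print("M·py",M@py)
for r in(322,326,330,334):
    row=g[r,246:262];w=np.clip(130-row,0,None);i=row[:].argmin();s=slice(max(i-3,0),i+4);c=(w[s]*np.arange(246,262)[s]).sum()/w[s].sum();L=plane(f,(c,r),.069);print(c.round(2),"rem",((M-L)@py).round(5),L@py)
E
```

```text
10.8833 [0.62359799 0.01118933 0.24870958] [ 3.14045052 -0.00586929  1.67695459] [-0.81528967  9.69085159 -5.56726082] [ 1.48854423  0.05984389 -0.07961568] 0.013381446234669215
pull 0.03436475249628096 side 8.092831164046943e-05
screws [[231.51 225.19]
 [276.61 224.95]]
322 [211 210 210 207 207 206 207 205 205 204 207 177 137 150 155 156 157 158
 160 163 125  19  66 135 159 157 157 155 153 154]
326 [212 210 209 205 206 206 208 205 205 204 204 173 130 148 154 154 153 155
 158 162 125  18  66 129 157 152 152 152 152 151]
330 [225 222 220 220 220 221 220 219 219 218 221 192 145 146 154 156 156 155
 157 162 123  15  63 129 160 155 153 151 149 149]
M·py -0.052622799519538105
253.33 rem 0.00026 -0.05288741162743285
253.33 rem 0.00026 -0.05288603240017711
253.32 rem 0.00026 -0.05288609079902086
253.33 rem 0.00025 -0.05287547128596438
```

View pics/st10.png

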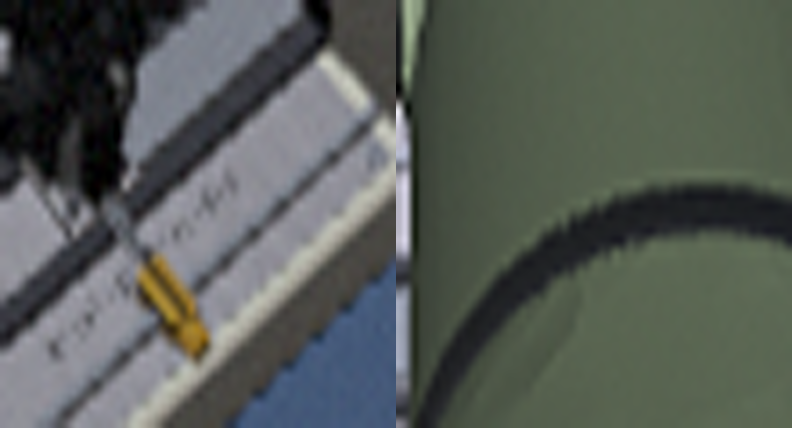

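Remaining ≈0.26 mm by wrist view. One last small trim.

Call:
step_arm(plan=[[[0.02,-0.18,0,0],[0.02,-0.2,0,0],[0.02,-0.22,0,0],[0.02,-0.22,0,0],[0.02,-0.22,0,0],[0.02,-0.22,0,0],[0.02,-0.22,0,0],[0.02,-0.22,0,0],[0.02,-0.22,0,0],[0.02,-0.22,0,0]]])

```text
clock: 11.87
position: [0.6237, 0.0107, 0.2487]
tool_rot: [3.141, -0.008, 1.678]
force: [0.3, 11.0, -5.2]
grip_width: 0.0133
```

```bash
python3 look.py 11
python3 - <<'E'
from h import *
import m,io,contextlib
py=np.array([-np.sin(.104),np.cos(.104),0])
with contextlib.redirect_stdout(io.StringIO()): f,M=m.meas("11")
g=f["im"].astype(float).mean(2); print("M·py",M@py, "total",-.01926-M@py)
for r in(322,330):
    row=g[r,246:262];w=np.clip(130-row,0,None);i=row[:].argmin();s=slice(max(i-3,0),i+4);c=(w[s]*np.arange(246,262)[s]).sum()/w[s].sum();L=plane(f,(c,r),.069);print(c.round(2),"rem",((M-L)@py).round(5),L@py)
S=load("s11");z=S["im"][225:250,275:300];cv2.imwrite("pics/s11z.png",cv2.resize(z,None,fx=22,fy=22,interpolation=cv2.INTER_CUBIC))
cv2.imwrite("pics/s11b.png",cv2.resize(S["im"],(800,600)))
E
```

```text
11.8667 [0.62366901 0.01070005 0.2487176 ] [ 3.14054662 -0.00783359  1.67829109] [ 0.33332341 11.0104203  -5.17299785] [ 1.31587642 -0.0099536  -0.18740125] 0.013339939272221829
pull 0.034858761082994606 side 0.00010077356349304402
M·py -0.052814809967324135 total 0.033554809967324135
253.57 rem 4e-05 -0.052850012716163304
253.58 rem 2e-05 -0.05283051990965012
```

View pics/s11z.png

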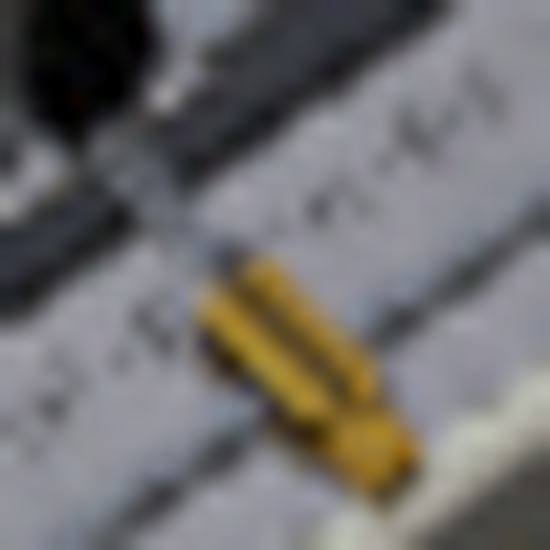

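View pics/s11b.png

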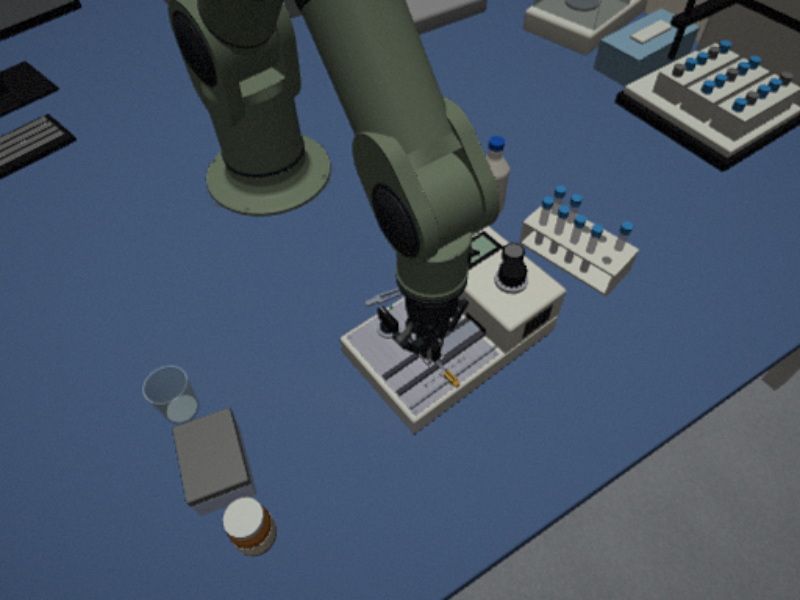

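The wrist check leaves about 0.03 mm. In the scene view the pointer runs into the rider line near (230,255) of the zoom, and the bystanders look unmoved. Handing in.

```bash
python3 -c "
from workcell import bot
print(bot.job_done()); o=bot.observe(); print(o['clock'],o['position'])"
```

```text
the job is handed in; nothing more can be done
None
the job is handed in; nothing more can be done
```

I took the dark zero, then pulled the shutter slide out to the index, and handed the job in at about 12 s with the gripper still holding the handle.

- **Dark zero:** With the shutter closed, I turned the selector clockwise until the moment about z jumped from 0.11 to 0.65 N m, which is the stop. The bar's line pointed at the stop tick. I then opened the jaws, and a picture showed the bar back at its rest tick.
- **Shutter:** I pulled the slide out about 33.55 mm against roughly 10 N. The last wrist-camera check puts the pointer within about 0.05 mm of the rider line, assuming the pointer is centred between the plate screws. The scene camera agrees, but only coarsely.
- **Disagreements:** My first estimate of the pull was 32.7 mm, because I misplaced the pointer's centre line. After I corrected that, two wrist views gave 33.4 and 34.0 mm. The tool position read about 1.3 mm more than the slide's real travel because the tool tilted under load, so I trusted the camera measurement. I judge the remaining error to be about 0.3 mm.
- **Other items:** The bystanders in view looked unmoved in the last scene picture. The spare cap was not checked separately, and the top camera's view was blocked by the arm.

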